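Eject a candle blank from its ratcheted mould and let the ejector down again

ROBOT

A 6-joint arm with a two-finger parallel gripper is mounted at the origin on a cart in front of the work surface, level with it; the furniture and walls round the work are solid. World frame = base frame: x ahead of the robot, y to its left, z up, the work surface at z = 0. Lengths are in m, angles in rad, forces in N, time in s.
With the tool pointing down it reaches from about 0.3 to 0.95 m from the base axis. Payload 3.1 kg.
Tool frame: the origin (TCP) lies midway between the tips of the shut fingers; the grasp point (between the pads) lies 19 mm behind it; z points along the fingers, y is the line along which they close (so a half turn about z gives the same grasp; the last joint's range is limited). The gripper opens to 85 mm and grips with 20 to 120 N. Pads are 22 mm wide; open, the fingers measure 114 mm over their backs; the gripper's body (76 mm by 85 mm) begins 54 mm behind the grasp point. The pads swing forward as they close: fully open they stand 13 mm farther back than shut.
Start: joints at [-1.338, 0.308, 1.634, -0, 1.2, -0.07], TCP at [0.186, -0.597, 0.231] pointing down, gripper open.
Joint ranges: [-3.06, 3.06], [-0.79, 1.96], [0.05, 2.63], [-1.19, 4.34], [0.05, 2.64], [-2.94, 2.94]. Speed limits (rad/s): [2.79, 2.79, 3.14, 3.14, 3.14, 3.14].

INTERFACE

Orientations are given as a rotation vector (axis times angle).
In Python, from cell import r gives the robot as it stands.
- The arm moves only by the tool arm_command, never from a script. Its argument "plan" is a list of rows, each a list of 7 numbers: the gripper's target within -1 to 1 (shut at 1, half-way at 0, fully open at -1), then the shift along the tool's x, y, z normalised to -1 to 1, where 1 is 40 cm, then the turn, a rotation vector about the tool's x, y, z normalised to -1 to 1, where 1 is 180 degrees. A call has 1 to 12 rows; each row is the pose to reach, as a shift and turn from the pose commanded when the call began, along the tool's axes at that moment, turning the shorter way round; what a row does not reach only later rows make up. A row lasts 1/10 s, in which the tool goes at most 50 mm and 8.59 degrees, less where a joint would pass 70% of its speed; a pose out of reach is approached as far as the arm can. A call with a number of a shift or a turn outside -1 to 1 is refused whole. A call with a gripper value outside its range is refused whole. The fingers move at their own pace and stop on an object; the grip force is fixed at half the most. Time passes only in rows, so rows that repeat a pose let the fingers close. It gives the time, the measured TCP pose, the force, the opening and the grip force at its end, in the units of the state.
- r.get_state(): the state, without advancing time (a new reading comes with each control period).
- r.read_camera(name): name is "scene" or "top"; returns a dict with "color" (420x560x3 uint8, red, green, blue), "range_z" (420x560 float32, m along the optical axis (not along the pixel's ray), 0 where there is no reading), "fx", "fy", "cx", "cy" (pixels), "world_to_cam" (4x4, takes a point from world to camera coordinates). Camera axes: x right, y down, z forward; pixel columns grow to the right and rows downward; lengths in m; the calibration is good to about 2 mm. A picture is of the moment at which its call begins.
- r.close_job(): hands the job in; it is judged then, once.
The state is a dict: "time": time; "joint_positions": joint angles; "dq": joint speeds; "joint_torque": joint torques, N m; "position": TCP position; "ee_rot": TCP orientation; "force": force on the tool from outside, world axes, zero at the start; "wrist_torque": the same for the moment, N m; "opening": opening from 0.0 (shut) to 1.0 (fully open); "finger_force": force on a finger pad.
Only numpy, scipy, OpenCV 4.12 (cv2) and the standard library are available. Lean on these libraries where they do the work, as an engineer would, in place of code of your own. Each camera call takes 0.05 s, during which the arm holds its last target. There are 200 camera calls.

TASK

Crank the ejector's wing knob clockwise three clicks and no more, so that the candle stands well out of its mould and the pawl holds it there, then lift the candle out and stand it upright on the round cork mat. Next push the pawl's steel thumb post over to the left until the pawl falls over and stays clear of the ratchet wheel, and only then turn the knob back as far as it goes, so that the piston is fully down for the next pour. Do not drop or tip the candle, and leave the roll of tape and the two tea lights where they are.

Things in the scene. Friction and masses are not known exactly. Their poses are not given: they have to be found in the camera images.
- knob_grip (a point): Black wing knob on the ejector's sloping face (25 deg from level, facing front): a bar 84 long (point's x), 18 thick (y), 32 high (z), straight over the knob's axis. The point is on the axis, 2 above the bar's mid-height; point z points out of the face along the axis; bar underside 28 and top 60 over the face. At 0 the bar's x end leans 32 deg counter-clockwise of straight up the slope. Sizes in mm.
- knob (a joint): Turn of the knob and its 18-tooth metal ratchet wheel, rad, 0 = piston fully down (stop), growing clockwise as seen facing the sloping face; stop at 1.75. One tooth = 0.349. The pawl drops in (clicks) 0.1 to 0.15 past each whole tooth; from then on the knob cannot go back below that tooth. Needs 0.1 to 0.25 N m; stays where it is left.
- pawl_post (a point): Weighted steel thumb post on the tail of the pawl, up and to the right of the knob as seen from the front: 18 mm across (20 at its head), standing 14 to 50 mm over the sloping face; the point is on its axis, 36 mm over the face. The point's z points out of the face; at pawl 0 its x points up the slope and y to the left. The pawl's pivot is 48 mm down the slope from the post's mid-swing place.
- pawl (a joint): Swing of the pawl, rad: 0 = post leaning right, nose in the wheel's teeth; 0.4 = post straight up the slope from the pivot; 0.8 = post leaning left, nose clear (stop), post 37 mm to the left of its first place. It is held either way by its own weight only (under 1 N at the post): pushed left past 0.45 it falls over and stays clear. It rides up to about 0.15 while the knob is cranked.
- mould_rim (a point): Centre of the top rim of the upright aluminium mould tube behind the sloping face: bore 50 mm, flange 77 mm across, rim 140 mm above the table. Axes are the ejector's: x to its back, y to its left as seen from the front, z up.
- piston (a joint): Rise of the piston under the candle, m; 0 = fully down, 0.012 per tooth, geared to the knob.
- candle_mid (a point): Centre of the cream candle blank, a cylinder 46 mm across, 100 mm tall, 0.1 to 0.21 kg, flat ends, z along it. It starts in the mould with 12 mm showing above the rim, 48 mm after three clicks; it stands on the piston, loose by 2 mm all round.
- mat_top (a point): Centre of the upper face of the fixed round cork mat, 110 mm across, 8 mm thick, on the table at the left of the ejector. A pot of brushes stands farther left, about 0.2 m left of straight ahead of the robot.
- stand_post (a point): Foot of the front upright of the fixed tube stand behind the mat and the ejector, an obstacle: a steel rod 10 mm across, 0.61 m tall; its twin stands at [0.13, -0.15] m from it (world x, y), with tubes hanging between them. Keep the gripper and arm clear of it: carry the candle round on the robot's side.
- tape: Roll of black tape, 62 mm across, 19 mm high, flat on the table near its front edge; bystander. Origin under its centre.
- tea_light: Tea light in a metal cup, 38 mm across, 16 mm high, behind the mat; bystander. Origin under its centre.
- tea_light_b: The other tea light, 38 mm across, 15 mm high, to the left of the first; bystander. Origin under its centre.
Not all that is in view belongs to the job. Leave any green look-alike of the part that bears candle_mid alone.

How it is judged:
On the way, in this order (a step that is already met when the one before it is completed fails the run):
1. the knob is cranked three clicks, with the pawl dropped in behind the third tooth (value of joint knob between 0.97 and 1.3 rad and value of joint pawl below 0.12 rad), for 0.2 s.
2. the candle stands upright and released on the cork mat, the pawl still holding the knob up (horizontal distance between candle_mid and mat_top below 0.034 m and z of candle_mid in the frame of mat_top between 0.044 and 0.056 m and angle between candle_mid's own z axis and vertical below 0.08 rad and contact force between candle and the fingers below 0.1 N and value of joint knob above 0.95 rad), for 0.2 s.
3. the pawl is flipped clear of the wheel while the knob still stands at the third tooth (value of joint pawl above 0.65 rad and value of joint knob above 0.8 rad), for 0.2 s.
At the end, for the whole second after the job is handed in: The knob is turned back to within 0.06 rad of its stop and the piston is within 3 mm of fully down; the candle stands at rest and released on the cork mat, upright within 0.08 rad, its axis within 34 mm of the mat's centre. The pawl may lie either way (horizontal distance between candle_mid and mat_top below 0.034 m and z of candle_mid in the frame of mat_top between 0.044 and 0.056 m and angle between candle_mid's own z axis and vertical below 0.08 rad and contact force between candle and the fingers below 0.1 N and value of joint knob below 0.06 rad and value of joint piston below 0.003 m and linear speed of candle below 0.02 m/s); the robot touches nothing.
It fails at once if the knob is turned on towards a fourth click (past 1.4 rad) (value of joint knob above 1.4 rad).
It fails at once if the candle is tipped over (angle between candle_mid's own z axis and vertical above 0.6 rad).
It fails at once if the candle is dropped or thrown (faster than 0.8 m/s) (linear speed of candle above 0.8 m/s).
It fails at once if the tape or a tea light is shifted by more than 3 cm (distance of any of tape, tea_light, tea_light_b from where it was at the start of the episode above 0.03 m).
It also fails if it takes over 72 s, if anything falls off the work surface, if the arm or the gripper's body presses on something with over 40 N, if the wrist force passes 120 N, or if a joint passes its speed limit or range.

## Working session

There is one attempt and no reset: what is moved stays moved. The work goes in short steps, Python scripts to look and compute and a tool call to move; the robot and the scene stay as the last step left them, time stands still between calls to the robot, and variables do not carry over. Pictures are saved under pics/ and viewed, at most 10 in all, crops included, and the job is handed in when it is done.

Besides the shell and the picture viewer there is one more tool, called after ">>>" as name([rows], argument=value, ...), one row to a line, values as JSON. arm_command: Moves the arm, as the interface text tells. Its arguments: {"type":"object","properties":{"plan":{"type":"array","items":{"type":"array","items":{"type":"number"}}}},"required":["plan"]}

```bash
ls; mkdir -p pics; cat > h.py <<'E'
import numpy as np, cv2
from scipy.spatial.transform import Rotation as R
def P(c):  # world points per pixel
    d=c["range_z"]; v,u=np.mgrid[:d.shape[0],:d.shape[1]]
    X=np.stack([(u-c["cx"])/c["fx"]*d,(v-c["cy"])/c["fy"]*d,d],-1)
    T=np.linalg.inv(c["world_to_cam"]); return X@T[:3,:3].T+T[:3,3]
def proj(c,p):
    q=c["world_to_cam"]@np.r_[p,1]; return q[0]/q[2]*c["fx"]+c["cx"],q[1]/q[2]*c["fy"]+c["cy"]
E
python3 - <<'E'
from cell import r
from h import *
for n in("scene","top"):
    c=r.read_camera(n); np.savez(f"{n}0.npz",**c)
    cv2.imwrite(f"pics/{n}0.png",cv2.cvtColor(c["color"],cv2.COLOR_RGB2BGR))
    T=np.linalg.inv(c["world_to_cam"]);print(n,T[:3,3].round(3),T[:3,2].round(2),c["fx"],(c["range_z"]>0).mean())
print(r.get_state())
E
```

```text
pics
scene [0.347 0.388 0.787] [ 0.3  -0.57 -0.76] 414.7501227438979 0.9961819727891157
top [ 0.568 -0.122  1.003] [ 0.05  0.03 -1.  ] 487.14377497222165 0.9959778911564626
{'time': 0.1, 'joint_positions': array([-1.33768663e+00,  3.08945619e-01,  1.63508367e+00, -5.74194931e-06,
        1.19971844e+00, -6.96848336e-02]), 'dq': array([ 6.16205449e-04, -3.09098868e-03, -2.76809391e-03, -7.00139051e-04,
        2.61532072e-03,  1.76941847e-05]), 'joint_torque': array([-6.15376916e-05, -4.16405976e+01, -2.77645057e+01, -1.00922643e-04,
        4.00800825e-03,  9.25531822e-06]), 'position': array([ 0.18617192, -0.5958254 ,  0.23013306]), 'ee_rot': array([-3.10353355e+00, -4.73492982e-01,  2.84483533e-04]), 'force': array([-0.18387691, -0.24605096, -0.15490114]), 'wrist_torque': array([-0.02354282,  0.00775311, -0.01402497]), 'finger_force': 0.0, 'opening': 0.9997169404274733}
```

View pics/scene0.png

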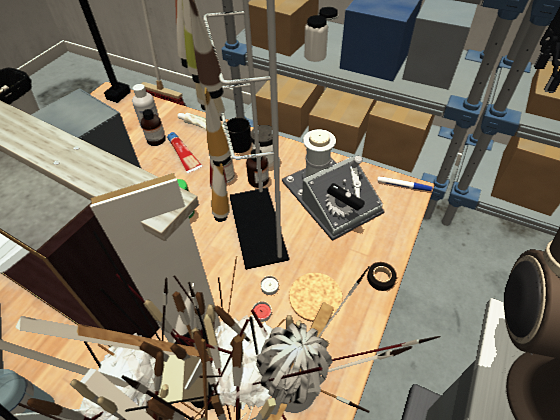

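View pics/top0.png

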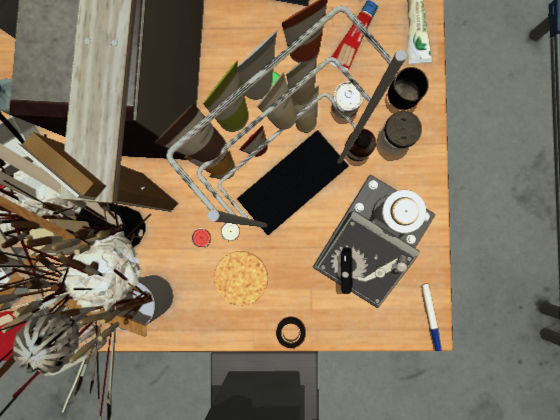

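The scene view shows the ejector with the cream candle in its mould at (319,137), the knob at (346,196), the post near (357,160), the mat at (316,296) and the tape at (382,276). In the top view these are the candle at (404,210), knob bar at (346,270), post near (403,268), mat at (241,278), tea lights at (230,231) and (201,238), and stand post near (214,215).

Things that could be taken for the candle: the cream cylinder in the mould (top 404,210), the green object (scene 182,184; top 278,78), the white jar (top 347,96) and the white tea light (230,231). I choose the one in the mould.

```bash
python3 - <<'E'
from h import *
t=dict(np.load("top0.npz")); s=dict(np.load("scene0.npz"))
cv2.imwrite("pics/crop0.png",cv2.cvtColor(np.hstack([cv2.resize(t["color"][170:310,310:450],(560,560),interpolation=cv2.INTER_CUBIC)[:, :400],cv2.resize(s["color"][120:240,280:390],(400,436),interpolation=cv2.INTER_CUBIC)[:,:400][:436] if 0 else cv2.resize(s["color"][120:260,280:380],(400,560),interpolation=cv2.INTER_CUBIC)]),cv2.COLOR_RGB2BGR))
A=P(t);B=P(s)
for n,C in(("top",A),("scene",B)):
    # sloping face: fit plane w/ normal tilt 25deg; candle top; mat
    reg=(C[...,0]>.4)&(C[...,0]<.8)&(C[...,1]<-.1)&(C[...,1]>-.5)
    m=reg&(C[...,2]>.145)&(C[...,2]<.17); pts=C[m]; 
    print(n,"candle top z",len(pts),np.percentile(pts,[5,50,95],axis=0).round(4).tolist())
    c_,rr=cv2.minEnclosingCircle(pts[:,:2].astype(np.float32));print(c_,rr)
    m=reg&(C[...,2]>.134)&(C[...,2]<.143);pts=C[m]
    if len(pts): print("rim",len(pts),pts.mean(0),cv2.minEnclosingCircle(pts[:,:2].astype(np.float32)))
    col=(t if n=="top" else s)["color"].astype(int)
    m=(C[...,0]>.3)&(C[...,0]<.62)&(abs(C[...,1])<.12)&(C[...,2]>.005)&(C[...,2]<.011)&(col[...,0]>150)&(col[...,2]>60)
    k,l,st,ce=cv2.connectedComponentsWithStats(m.astype(np.uint8)); i=1+st[1:,4].argmax()
    pts=C[l==i];print("mat",pts.mean(0),cv2.minEnclosingCircle(pts[:,:2].astype(np.float32)))
    # knob bar dark
    for (u,v) in ([(346,270),(345,250),(346,290),(403,268),(385,272)] if n=="top" else [(346,196),(357,160),(357,170),(336,190),(360,205)]): print((u,v),C[v,u].round(4),col[v,u])
E
```

```text
top candle top z 564 [[0.5842, -0.3257, 0.1481], [0.6032, -0.3066, 0.1512], [0.6225, -0.287, 0.1541]]
(0.6650182008743286, -0.23255109786987305) 0.12042969465255737
rim 888 [ 0.60264854 -0.30630001  0.13913952] ((0.6444264650344849, -0.2703942656517029), 0.09376972913742065)
mat [ 0.47444201 -0.00171448  0.00778427] ((0.4743892550468445, -0.0015015945537015796), 0.05511666461825371)
(346, 270) [ 0.4969 -0.2068  0.1089] [22 22 21]
(345, 250) [ 0.5332 -0.2057  0.1073] [11 11 11]
(346, 290) [ 0.459  -0.2077  0.0934] [21 20 19]
(403, 268) [ 0.5007 -0.3074  0.1207] [185 177 162]
(385, 272) [ 0.49   -0.2832  0.0746] [166 163 144]
scene candle top z 274 [[0.5832, -0.3231, 0.1474], [0.6046, -0.2998, 0.1533], [0.7095, -0.2019, 0.1621]]
(0.6498373746871948, -0.26149094104766846) 0.08789841085672379
rim 298 [ 0.5985762  -0.29815817  0.14103917] ((0.6037038564682007, -0.30738240480422974), 0.03984533250331879)
mat [ 0.47877364 -0.0035105   0.00956195] ((0.47614359855651855, -0.0023722865153104067), 0.05583451688289642)
(346, 196) [ 0.493  -0.1999  0.1058] [77 74 68]
(357, 160) [ 0.5049 -0.2981  0.1233] [215 211 197]
(357, 170) [ 0.5024 -0.3046  0.086 ] [85 86 80]
(336, 190) [ 0.5168 -0.1995  0.1144] [27 25 25]
(360, 205) [ 0.4592 -0.1993  0.0934] [23 22 22]
```

View pics/crop0.png

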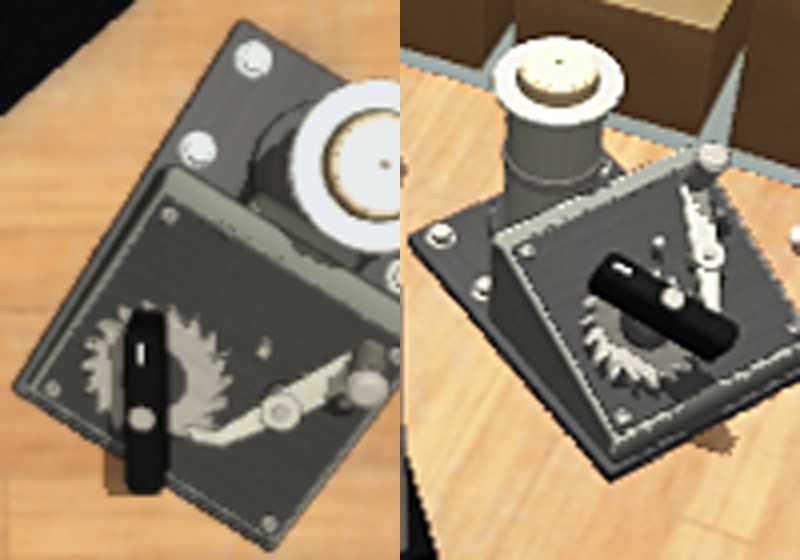

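The crop shows the cream candle in the flanged mould, the bar nearly along world x, and the post head at the pawl's tail at the right. Now the face frame, knob axis, post and stand positions.

```bash
cat >> h.py <<'E'
def face(C,m):  # fit plane with RANSAC-ish trimming
    p=C[m]
    for _ in range(8):
        c=p.mean(0); n=np.linalg.svd(p-c,full_matrices=False)[2][2]; n*=np.sign(n[2]); d=(p-c)@n; p=p[abs(d)<max(.002,1.5*np.median(abs(d)))]
    return c,n,len(p)
E
python3 - <<'E'
from h import *
t=dict(np.load("top0.npz")); s=dict(np.load("scene0.npz"))
for n_,c in(("top",t),("scene",s)):
    C=P(c); col=c["color"].astype(int)
    m=np.zeros(C.shape[:2],np.uint8)
    q=np.array([(347,216),(412,249),(380,298),(322,268)] if n_=="top" else [(308,185),(352,165),(380,205),(336,232)])
    cv2.fillConvexPoly(m,q,1); g=col.max(-1)
    m=(m>0)&(g>45)&(g<95)&(C[...,2]<.1)
    ctr,n,k=face(C,m); yaw=np.arctan2(-n[1],-n[0])
    print(n_,"face",k,ctr.round(4),n.round(3),"tilt",np.degrees(np.arccos(n[2])).round(1),"yaw",np.degrees(yaw).round(1))
    up=np.array([0,0,1])-n*n[2]; up/=np.linalg.norm(up); left=np.cross(n,up)
    h=(C-ctr)@n
    reg=np.linalg.norm(C-np.array([.49,-.2066,.1]),axis=-1)<.07
    b=reg&(h>.055)&(h<.066); p=C[b]; print("bar h",np.median(h[b]),b.sum())
    uv=np.c_[(p-ctr)@up,(p-ctr)@left].astype(np.float32)
    (cx,cy),sz,a=cv2.minAreaRect(uv); w=np.linalg.svd(uv-uv.mean(0),full_matrices=False)[2][0]
    print("bar centre at h.06",(ctr+up*cx+left*cy+n*.06).round(4),"size",sz,"ang ccw from up",np.degrees(np.arctan(w[1]/w[0])).round(1), "base", (ctr+up*cx+left*cy).round(4))
    reg=np.linalg.norm(C-np.array([.503,-.306,.115]),axis=-1)<.025
    b=reg&(h>.044)&(h<.056); p=C[b]; print("post top h",np.median(h[b]),b.sum(),p.mean(0).round(4)); 
    uv=np.c_[(p-ctr)@up,(p-ctr)@left].astype(np.float32); (cx,cy),rr=cv2.minEnclosingCircle(uv); print("post axis at .036",(ctr+up*cx+left*cy+n*.036).round(4),rr)
    # stand rods
    for z in(.1,.3,.45,.58):
        b=(abs(C[...,2]-z)<.02)&(C[...,0]>.5)&(C[...,0]<.63)&(C[...,1]>-.12)&(C[...,1]<.02)
        if b.sum(): print("rod",z,np.median(C[b],0).round(3),b.sum())
    for nm,u,v in(("tl",230,231),("tlb",201,238),("tape",281,332)):
        if n_=="top": print(nm,C[v,u].round(3))
    b=(C[...,2]>.03)&(C[...,0]<.6)&(C[...,0]>.3)&(C[...,1]>.03)&(C[...,1]<.3); print("left obst min y",np.percentile(C[b],[1],axis=0) if b.sum() else 0, np.percentile(C[b],99,axis=0))
E
```

```text
top face 1685 [ 0.5219 -0.2535  0.0669] [-0.353  0.22   0.909] tilt 24.6 yaw -31.9
bar h 0.05658537016780102 254
bar centre at h.06 [ 0.4904 -0.2052  0.109 ] size (0.08183915168046951, 0.01653963327407837) ang ccw from up 31.7 base [ 0.5116 -0.2184  0.0544]
post top h 0.046364287891452 77 [ 0.5029 -0.3035  0.1227]
post axis at .036 [ 0.5067 -0.3063  0.1134] 0.010087806731462479
rod 0.1 [ 0.582 -0.057  0.101] 5
rod 0.3 [ 0.581 -0.057  0.304] 18
rod 0.45 [ 0.607 -0.032  0.464] 276
rod 0.58 [ 0.605 -0.034  0.589] 492
tl [0.57  0.018 0.013]
tlb [0.556 0.079 0.007]
tape [ 0.367 -0.084  0.018]
left obst min y [[0.32275626 0.13597004 0.0396346 ]] [0.59728953 0.29757353 0.36177376]
scene face 885 [ 0.5085 -0.24    0.0606] [-0.359  0.227  0.905] tilt 25.1 yaw -32.3
bar h 0.0566297920812418 196
bar centre at h.06 [ 0.4892 -0.2036  0.11  ] size (0.07942885160446167, 0.016653265804052353) ang ccw from up 30.8 base [ 0.5107 -0.2172  0.0557]
post top h 0.0462934271202454 38 [ 0.5029 -0.3014  0.1249]
post axis at .036 [ 0.506  -0.3039  0.1153] 0.009276500903069973
rod 0.1 [ 0.58  -0.049  0.1  ] 60
rod 0.3 [ 0.58  -0.049  0.3  ] 101
rod 0.45 [ 0.586 -0.047  0.464] 338
rod 0.58 [ 0.581 -0.049  0.564] 68
left obst min y [[0.31610731 0.13023452 0.0530273 ]] [0.59455008 0.29828177 0.39080439]
```

```bash
cat >> h.py <<'E'
n=np.array([-np.sin(np.radians(25))*np.cos(np.radians(32)),np.sin(np.radians(25))*np.sin(np.radians(32)),np.cos(np.radians(25))])
up=np.array([0,0,1])-n*n[2]; up/=np.linalg.norm(up); left=np.cross(n,up)
def rot_face(deg): # tool x at deg ccw from up slope, z into face
    a=np.radians(deg); x=up*np.cos(a)+left*np.sin(a); return np.stack([x,np.cross(-n,x),-n],1)
def rot_down(deg): # tool y at world heading deg, pointing down
    a=np.radians(deg); y=np.array([np.cos(a),np.sin(a),0]); z=np.array([0,0,-1.]); return np.stack([np.cross(y,z),y,z],1)
G=np.array([.496,-.2083,.0937]); GT=G-.019*n
def cmd(p,Rt,st):
    R0=R.from_rotvec(st["ee_rot"]); Rt=R.from_matrix(Rt) if not isinstance(Rt,R) else Rt
    d=R0.inv().apply(np.asarray(p)-st["position"]); w=(R0.inv()*Rt).as_rotvec()
    print("row",(d/.4).round(3).tolist(),(w/np.pi).round(4).tolist(),"| rows",max(np.linalg.norm(d)/.05,np.degrees(np.linalg.norm(w))/8.59).round(1))
E
python3 - <<'E'
from cell import r
from h import *
s=r.get_state(); cmd(GT+.11*n,rot_face(32),s)
E
```

```text
row [0.966, -0.766, 0.137] [-0.0915, 0.1058, 0.0947] | rows 9.9
```

>>> arm_command([
  [-1,0.966,-0.766,0.137,-0.0915,0.1058,0.0947],
  [-1,0.966,-0.766,0.137,-0.0915,0.1058,0.0947],
  [-1,0.966,-0.766,0.137,-0.0915,0.1058,0.0947],
  [-1,0.966,-0.766,0.137,-0.0915,0.1058,0.0947],
  [-1,0.966,-0.766,0.137,-0.0915,0.1058,0.0947],
  [-1,0.966,-0.766,0.137,-0.0915,0.1058,0.0947],
  [-1,0.966,-0.766,0.137,-0.0915,0.1058,0.0947],
  [-1,0.966,-0.766,0.137,-0.0915,0.1058,0.0947],
  [-1,0.966,-0.766,0.137,-0.0915,0.1058,0.0947],
  [-1,0.966,-0.766,0.137,-0.0915,0.1058,0.0947],
  [-1,0.966,-0.766,0.137,-0.0915,0.1058,0.0947],
  [-1,0.966,-0.766,0.137,-0.0915,0.1058,0.0947],
])

```text
time: 1.3
position: [0.4639, -0.1872, 0.1759]
ee_rot: [2.861, 0.007, 0.537]
force: [-0.6, 0.0, -0.7]
opening: 1.005
finger_force: 0.0
```

```bash
python3 - <<'E'
from cell import r
from h import *
s=r.get_state(); print(s["time"],s["position"],s["joint_positions"].round(2),s["opening"]); cmd(GT+.11*n,rot_face(32),s); cmd(GT+.02*n,rot_face(32),s);cmd(GT,rot_face(32),s)
c=r.read_camera("scene");cv2.imwrite("pics/s1.png",cv2.cvtColor(c["color"],cv2.COLOR_RGB2BGR))
E
```

```text
1.3 [ 0.46390019 -0.1872192   0.17586755] [-0.44 -0.09  2.27 -0.1   0.53  1.2 ] 1.0045748336853706
row [-0.001, 0.002, -0.001] [-0.0, 0.0, 0.0015] | rows 0.0
row [-0.001, 0.002, 0.224] [-0.0, 0.0, 0.0015] | rows 1.8
row [-0.001, 0.002, 0.274] [-0.0, 0.0, 0.0015] | rows 2.2
```

View pics/s1.png

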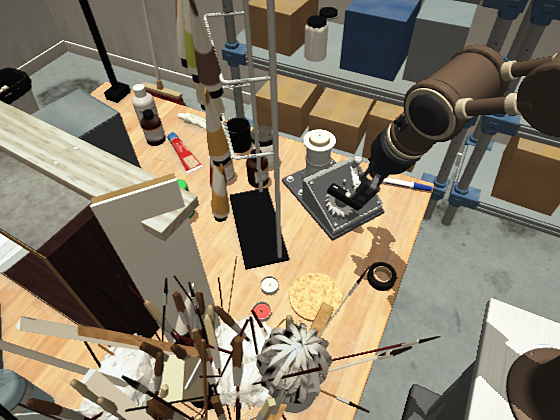

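The open gripper stands just over the knob at about (365,185), clear of the post. I go down along the face normal and close.

>>> arm_command([
  [-1,0,0.002,0.09,0,0,0],
  [-1,0,0.002,0.16,0,0,0],
  [-1,0,0.002,0.22,0,0,0],
  [-1,0,0.002,0.26,0,0,0],
  [-1,0,0.002,0.27,0,0,0],
  [1,0,0.002,0.27,0,0,0],
  [1,0,0.002,0.27,0,0,0],
  [1,0,0.002,0.27,0,0,0],
  [1,0,0.002,0.27,0,0,0],
  [1,0,0.002,0.27,0,0,0],
  [1,0,0.002,0.27,0,0,0],
])

```text
time: 2.45
position: [0.5028, -0.2125, 0.0797]
ee_rot: [2.861, -0.001, 0.541]
force: [-2.6, 9.6, 8.0]
opening: 0.202
finger_force: 58.3
```

```bash
python3 - <<'E'
from cell import r
from h import *
s=r.get_state(); print(s["time"],s["position"],s["force"],s["wrist_torque"],s["joint_positions"].round(2)); cmd(GT,rot_face(32),s)
E
```

```text
2.45 [ 0.50279407 -0.21247532  0.07966164] [-2.56286982  9.56959096  7.95514078] [1.08571215 0.02305612 0.06331105] [-0.45  0.19  2.23 -0.16  0.29  1.26]
row [-0.003, -0.002, 0.007] [0.0002, -0.0006, -0.0003] | rows 0.1
```

>>> arm_command([
  [1,0,0,0,0,0,0.04],
  [1,0,0,0,0,0,0.08],
  [1,0,0,0,0,0,0.12],
  [1,0,0,0,0,0,0.16],
  [1,0,0,0,0,0,0.2],
  [1,0,0,0,0,0,0.24],
  [1,0,0,0,0,0,0.28],
  [1,0,0,0,0,0,0.31],
  [1,0,0,0,0,0,0.34],
  [1,0,0,0,0,0,0.36],
  [1,0,0,0,0,0,0.36],
])

```text
time: 3.55
position: [0.5017, -0.2141, 0.0796]
ee_rot: [-2.589, 1.643, -0.681]
force: [-7.5, 0.1, 8.0]
opening: 0.201
finger_force: 58.7
```

```bash
cat >> h.py <<'E'
def bar(c):
    C=P(c); F=G-.046*n; h=(C-F)@n; rel=C-F; u=rel@up; l=rel@left
    b=(h>.045)&(h<.066)&(np.hypot(u,l)<.046)&(c["color"].max(-1)<60)
    uv=np.c_[u[b],l[b]]; w=np.linalg.svd(uv-uv.mean(0),full_matrices=False)[2][0]; return b.sum(),np.degrees(np.arctan(w[1]/w[0]))
def cand(c):
    C=P(c); b=(np.hypot(C[...,0]-.603,C[...,1]+.307)<.018)&(C[...,2]>.145)&(C[...,2]<.2)
    return b.sum(),np.median(C[b],0).round(4),np.percentile(C[b][:,2],[10,90])
E
python3 - <<'E'
from cell import r
from h import *
s=r.get_state(); print(s["force"],s["wrist_torque"],s["joint_positions"].round(2)); 
x=R.from_rotvec(s["ee_rot"]).as_matrix()[:,0]; print("tool ang",np.degrees(np.arctan2(x@left,x@up)))
for k in("top","scene"): 
    c=r.read_camera(k)
    print(cand(c),bar(c))
E
```

```text
[-7.5282321   0.08658046  7.96253213] [-0.39965785  0.7777355  -0.38043023] [-0.46  0.19  2.23 -0.16  0.29  2.39]
tool ang -32.75689725672389
(np.int64(371), array([ 0.6032, -0.3069,  0.1899]), array([0.1881822 , 0.19172783])) (np.int64(218), np.float64(-36.80794843123755))
(np.int64(129), array([ 0.6031, -0.3066,  0.1924]), array([0.19112754, 0.19385156])) (np.int64(190), np.float64(-29.924794803528837))
```

>>> arm_command([
  [1,0,0,0,0,0,0.015],
  [1,0,0,0,0,0,0.03],
  [1,0,0,0,0,0,0.031],
  [1,0,0,0,0,0,0.031],
  [1,0,0,0,0,0,0.031],
])

```text
time: 4.15
position: [0.5015, -0.2141, 0.0795]
ee_rot: [-2.491, 1.754, -0.675]
force: [-7.9, -0.5, 9.5]
opening: 0.197
finger_force: 58.8
```

```bash
cat >> h.py <<'E'
def post(c):
    C=P(c); F=G-.046*n; rel=C-F; h=rel@n; u=rel@up; l=rel@left
    b=(h>.047)&(h<.056)&(l<-.04)&(l>-.12)&(u>0)&(u<.09)&(c["color"].max(-1)>100)
    return b.sum(),C[b].mean(0).round(4),u[b].mean().round(4),l[b].mean().round(4),h[b].mean().round(4)
E
python3 - <<'E'
from cell import r
from h import *
s=r.get_state(); print(s["force"],s["wrist_torque"],s["joint_positions"].round(2)); 
x=R.from_rotvec(s["ee_rot"]).as_matrix()[:,0]; print("tool ang",np.degrees(np.arctan2(x@left,x@up)))
for k in("top","scene"): 
    c=r.read_camera(k); o=dict(np.load(k+"0.npz"))
    print(cand(c),cand(o),post(c),post(o))
E
```

```text
[-7.87114861 -0.46530246  9.52406204] [-0.42750209  0.94603567 -0.40374757] [-0.46  0.19  2.23 -0.16  0.29  2.48]
tool ang -38.28491746610898
(np.int64(371), array([ 0.6031, -0.307 ,  0.1934]), array([0.19156808, 0.19508354])) (np.int64(341), array([ 0.6032, -0.3069,  0.1513]), array([0.14951608, 0.15322581])) (np.int64(64), array([ 0.5039, -0.3022,  0.1232]), np.float64(0.0637), np.float64(-0.0755), np.float64(0.0489)) (np.int64(62), array([ 0.5028, -0.3031,  0.123 ]), np.float64(0.0631), np.float64(-0.0768), np.float64(0.0489))
(np.int64(133), array([ 0.6024, -0.3069,  0.1958]), array([0.19478926, 0.19732276])) (np.int64(123), array([ 0.6025, -0.3071,  0.1539]), array([0.15257358, 0.1554131 ])) (np.int64(13), array([ 0.5102, -0.3019,  0.1266]), np.float64(0.0697), np.float64(-0.0719), np.float64(0.0497)) (np.int64(48), array([ 0.5028, -0.3021,  0.1243]), np.float64(0.0632), np.float64(-0.0759), np.float64(0.0503))
```

Knob is at about 1.22 rad with the post back near its first place, so the third tooth is held. Release and retreat.

>>> arm_command([
  [-1,0,0,0,0,0,0],
  [-1,0,0,0,0,0,0],
  [-1,0,0,0,0,0,0],
  [-1,0,0,0,0,0,0],
  [-1,0,0,0,0,0,0],
  [-1,0,0,-0.1,0,0,0],
  [-1,0,0,-0.2,0,0,0],
  [-1,0,0,-0.32,0,0,0],
  [-1,0,0,-0.45,0,0,0],
  [-1,0,0,-0.5,0,0,0],
  [-1,0,0,-0.5,0,0,0],
])

```text
time: 5.35
position: [0.4326, -0.1694, 0.2649]
ee_rot: [-2.485, 1.751, -0.69]
force: [-0.0, -0.3, -0.1]
opening: 1.001
finger_force: 0.0
```

```bash
python3 - <<'E'
from cell import r
from h import *
s=r.get_state(); print(s["position"],s["joint_positions"].round(2)); 
for k in("top","scene"): 
    c=r.read_camera(k); print(cand(c),post(c),bar(c))
for a in(-120,-90,-60,60): cmd([.603,-.307,.30],rot_down(a),s)
E
```

```text
[ 0.43259295 -0.16943253  0.26487416] [-0.43 -0.32  2.25 -0.08  0.77  2.41]
(np.int64(368), array([ 0.6034, -0.3072,  0.1863]), array([0.18454083, 0.18817172])) (np.int64(60), array([ 0.5028, -0.3041,  0.1233]), np.float64(0.0637), np.float64(-0.0776), np.float64(0.0489)) (np.int64(419), np.float64(-27.26224839755811))
(np.int64(128), array([ 0.6026, -0.3063,  0.1887]), array([0.18774288, 0.19024124])) (np.int64(44), array([ 0.5027, -0.3014,  0.124 ]), np.float64(0.0626), np.float64(-0.0754), np.float64(0.0502)) (np.int64(281), np.float64(-26.34078299150158))
row [0.455, -0.276, 0.156] [-0.0454, -0.138, -0.2203] | rows 5.5
row [0.455, -0.276, 0.156] [-0.0084, -0.1513, -0.3839] | rows 8.6
row [0.455, -0.276, 0.156] [0.0331, -0.1586, -0.5471] | rows 12.0
row [0.455, -0.276, 0.156] [-0.1749, 0.0575, 0.7597] | rows 16.4
```

>>> arm_command([
  [-1,0.455,-0.276,0.156,-0.0084,-0.1513,-0.3839],
  [-1,0.455,-0.276,0.156,-0.0084,-0.1513,-0.3839],
  [-1,0.455,-0.276,0.156,-0.0084,-0.1513,-0.3839],
  [-1,0.455,-0.276,0.156,-0.0084,-0.1513,-0.3839],
  [-1,0.455,-0.276,0.156,-0.0084,-0.1513,-0.3839],
  [-1,0.455,-0.276,0.156,-0.0084,-0.1513,-0.3839],
  [-1,0.455,-0.276,0.156,-0.0084,-0.1513,-0.3839],
  [-1,0.455,-0.276,0.156,-0.0084,-0.1513,-0.3839],
  [-1,0.455,-0.276,0.156,-0.0084,-0.1513,-0.3839],
  [-1,0.455,-0.276,0.156,-0.0084,-0.1513,-0.3839],
  [-1,0.455,-0.276,0.156,-0.0084,-0.1513,-0.3839],
])

```text
time: 6.55
position: [0.6009, -0.3064, 0.2897]
ee_rot: [-3.135, 0.004, 0.019]
force: [0.3, 0.4, 0.6]
opening: 1.0
finger_force: 0.0
```

```bash
python3 - <<'E'
from cell import r
from h import *
s=r.get_state(); print(s["position"],s["joint_positions"].round(2)); 
cmd([.603,-.307,.15],rot_down(-90),s)
E
```

```text
[ 0.60090415 -0.30639242  0.28966788] [-0.54  0.37  1.43 -0.    1.35  1.04]
row [0.009, 0.004, 0.349] [-0.002, 0.0038, -0.0009] | rows 2.8
```

>>> arm_command([
  [-1,0.005,0.003,0.08,0,0.003,0],
  [-1,0.005,0.003,0.16,0,0.003,0],
  [-1,0.005,0.003,0.2,0,0.003,0],
  [-1,0.005,0.003,0.2,0,0.003,0],
  [-1,0.005,0.003,0.2,0,0.003,0],
])

```text
time: 7.05
position: [0.6028, -0.3077, 0.2134]
ee_rot: [-3.138, 0.002, -0.002]
force: [0.9, 0.1, 0.7]
opening: 0.996
finger_force: 0.0
```

```bash
python3 - <<'E'
from cell import r
from h import *
s=r.get_state(); print(s["position"],s["joint_positions"].round(2),s["dq"].round(3)); 
cmd([.603,-.307,.15],rot_down(-90),s)
E
```

```text
[ 0.60283249 -0.30773944  0.21335727] [-0.54  0.42  1.52  0.    1.2   1.03] [ 0.002 -0.022 -0.036 -0.    -0.002 -0.003]
row [0.0, -0.001, 0.158] [-0.0012, -0.0004, -0.0004] | rows 1.3
```

>>> arm_command([
  [-1,0,0,0.06,0,0,0],
  [-1,0,0,0.11,0,0,0],
  [-1,0,0,0.145,0,0,0],
  [-1,0,0,0.155,0,0,0],
  [-1,0,0,0.155,0,0,0],
  [1,0,0,0.155,0,0,0],
  [1,0,0,0.155,0,0,0],
  [1,0,0,0.155,0,0,0],
  [1,0,0,0.155,0,0,0],
  [1,0,0,0.155,0,0,0],
])

```text
time: 8.05
position: [0.6036, -0.3078, 0.1525]
ee_rot: [-3.139, 0.001, -0.004]
force: [-1.2, 0.2, 4.8]
opening: 0.518
finger_force: 60.9
```

```bash
python3 - <<'E'
from cell import r
from h import *
s=r.get_state(); print(s["position"],s["force"],s["wrist_torque"],s["dq"].round(3)); 
cmd([.603,-.307,.24],rot_down(-90),s)
E
```

```text
[ 0.60356612 -0.30783946  0.15252735] [-1.16065398  0.20105501  4.80556524] [-0.00080924  0.17280947  0.02376811] [-0.001 -0.001  0.002 -0.002 -0.002  0.001]
row [-0.001, -0.003, -0.219] [-0.0009, -0.0009, -0.0002] | rows 1.7
```

>>> arm_command([
  [1,0,0,-0.02,0,0,0],
  [1,0,0,-0.05,0,0,0],
  [1,0,0,-0.09,0,0,0],
  [1,0,0,-0.13,0,0,0],
  [1,0,0,-0.17,0,0,0],
  [1,0,0,-0.21,0,0,0],
  [1,0,0,-0.23,0,0,0],
  [1,0,0,-0.23,0,0,0],
  [1,0,0,-0.23,0,0,0],
])

```text
time: 8.95
position: [0.6025, -0.3075, 0.2429]
ee_rot: [-3.137, 0.001, -0.001]
force: [-0.0, 0.2, -1.7]
opening: 0.525
finger_force: 61.5
```

```bash
python3 - <<'E'
from cell import r
from h import *
s=r.get_state(); print(s["position"],s["force"],s["opening"],s["finger_force"]); 
cmd([.44,-.27,.243],rot_down(-90),s);cmd([.43,-.1,.243],rot_down(-90),s);cmd([.475,-.002,.243],rot_down(-90),s)
c=r.read_camera("scene");cv2.imwrite("pics/s2.png",cv2.cvtColor(c["color"],cv2.COLOR_RGB2BGR))
E
```

```text
[ 0.6024868  -0.3075332   0.24287193] [-0.02933825  0.16815323 -1.6616046 ] 0.5245429136736114 61.52027328964323
row [-0.406, -0.094, -0.0] [-0.0013, -0.0002, -0.0002] | rows 3.3
row [-0.432, -0.519, 0.002] [-0.0013, -0.0002, -0.0002] | rows 5.4
row [-0.319, -0.764, 0.003] [-0.0013, -0.0002, -0.0002] | rows 6.6
```

View pics/s2.png

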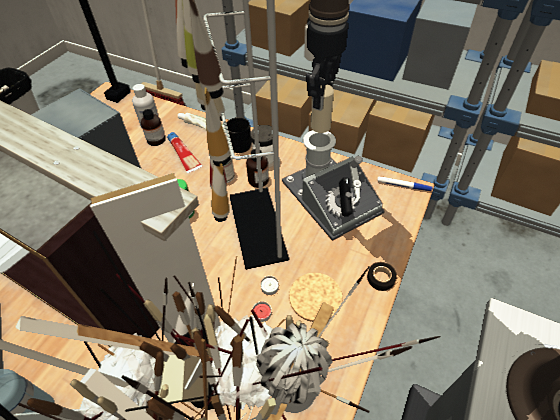

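The candle hangs upright in the gripper at (322,110) above the empty mould. I carry it round on the robot's side.

>>> arm_command([
  [1,-0.06,-0.015,0,0,0,0],
  [1,-0.14,-0.035,0,0,0,0],
  [1,-0.22,-0.055,0,0,0,0],
  [1,-0.3,-0.08,0,0,0,0],
  [1,-0.37,-0.12,0,0,0,0],
  [1,-0.41,-0.19,0,0,0,0],
  [1,-0.43,-0.27,0,0,0,0],
  [1,-0.43,-0.36,0,0,0,0],
  [1,-0.43,-0.45,0,0,0,0],
  [1,-0.42,-0.53,0,0,0,0],
  [1,-0.4,-0.58,0,0,0,0],
  [1,-0.4,-0.6,0,0,0,0],
])

```text
time: 10.2
position: [0.4426, -0.0658, 0.2431]
ee_rot: [-3.137, -0.003, 0.0]
force: [0.4, -0.1, -1.2]
opening: 0.526
finger_force: 61.6
```

```bash
python3 - <<'E'
from cell import r
from h import *
s=r.get_state(); print(s["position"],s["joint_positions"].round(2),s["opening"],s["dq"].round(2)); 
cmd([.475,-.002,.16],rot_down(-90),s)
E
```

```text
[ 0.44264119 -0.06576058  0.24308274] [-0.25 -0.06  2.02  0.    1.18  1.32] 0.5260749273512848 [ 0.14 -0.03  0.03 -0.03  0.01  0.15]
row [0.081, -0.158, 0.208] [-0.0015, 0.0001, 0.0006] | rows 2.2
```

>>> arm_command([
  [1,0.04,-0.06,0,0,0,0],
  [1,0.07,-0.12,0.04,0,0,0],
  [1,0.08,-0.15,0.12,0,0,0],
  [1,0.08,-0.154,0.2,0,0,0],
  [1,0.08,-0.154,0.27,0,0,0],
  [1,0.08,-0.154,0.33,0,0,0],
  [1,0.08,-0.154,0.36,0,0,0],
  [1,0.08,-0.154,0.36,0,0,0],
  [1,0.08,-0.154,0.36,0,0,0],
])

```text
time: 11.1
position: [0.4755, -0.0059, 0.1005]
ee_rot: [-3.138, 0.002, -0.002]
force: [0.7, -0.5, -1.0]
opening: 0.519
finger_force: 61.7
```

```bash
python3 - <<'E'
from cell import r
from h import *
s=r.get_state(); print(s["position"],s["force"],s["dq"].round(2)); 
cmd([.475,-.002,.0735],rot_down(-90),s)
C=P(r.read_camera("scene"));b=(np.hypot(C[...,0]-.475,C[...,1]+.002)<.035)&(C[...,2]<.09)&(C[...,2]>.012);p=C[b]
print(b.sum(),np.percentile(p[:,2],[0,1,5,50]) if b.sum() else "")
E
```

```text
[ 0.47551043 -0.00586187  0.10053117] [ 0.66566364 -0.4592107  -0.97618162] [ 0.   -0.02 -0.02  0.   -0.    0.  ]
row [-0.001, -0.009, 0.068] [-0.0012, -0.0004, -0.0003] | rows 0.5
325 [0.01200985 0.01207047 0.01234021 0.06092656]
```

>>> arm_command([
  [1,0,-0.008,0.02,0,0,0],
  [1,0,-0.008,0.04,0,0,0],
  [1,0,-0.008,0.055,0,0,0],
  [1,0,-0.008,0.062,0,0,0],
  [1,0,-0.008,0.065,0,0,0],
  [1,0,-0.008,0.065,0,0,0],
])

```text
time: 11.75
position: [0.4749, -0.0021, 0.0739]
ee_rot: [-3.138, 0.001, -0.001]
force: [-0.2, -0.2, -1.4]
opening: 0.52
finger_force: 61.7
```

>>> arm_command([
  [1,0,0,0.003,0,0,0],
  [1,0,0,0.005,0,0,0],
  [1,0,0,0.005,0,0,0],
])

```text
time: 12.05
position: [0.4756, -0.0022, 0.0733]
ee_rot: [-3.138, 0.001, -0.002]
force: [-2.1, 0.3, 5.7]
opening: 0.52
finger_force: 62.4
```

Contact with the mat (5.7 N up). Release, then rise.

>>> arm_command([
  [-0.2,0,0,0,0,0,0],
  [-0.4,0,0,0,0,0,0],
  [-0.7,0,0,0,0,0,0],
  [-1,0,0,0,0,0,0],
  [-1,0,0,0,0,0,0],
  [-1,0,0,0,0,0,0],
  [-1,0,0,-0.05,0,0,0],
  [-1,0,0,-0.12,0,0,0],
  [-1,0,0,-0.22,0,0,0],
  [-1,0,0,-0.34,0,0,0],
  [-1,0,0,-0.42,0,0,0],
  [-1,0,0,-0.42,0,0,0],
])

```text
time: 13.25
position: [0.479, -0.0032, 0.2461]
ee_rot: [-3.139, 0.001, -0.02]
force: [0.5, -0.2, -0.5]
opening: 1.0
finger_force: 0.0
```

```bash
cat >> h.py <<'E'
def oncand(c):
    C=P(c);b=(np.hypot(C[...,0]-.475,C[...,1]+.002)<.06)&(C[...,2]>.103)&(C[...,2]<.115)
    return b.sum(),cv2.minEnclosingCircle(C[b][:,:2].astype(np.float32)),np.median(C[b],0).round(4)
E
python3 - <<'E'
from cell import r
from h import *
s=r.get_state(); print(s["position"],s["joint_positions"].round(2)); 
for k in("scene","top"):
    c=r.read_camera(k); print(oncand(c),post(c),bar(c))
    if k=="scene": cv2.imwrite("pics/s3.png",cv2.cvtColor(c["color"],cv2.COLOR_RGB2BGR))
E
```

```text
[ 0.47902228 -0.00319964  0.24611725] [-0.1  -0.    1.96  0.    1.17  1.47]
(np.int64(427), ((0.4751567542552948, -0.001982591114938259), 0.024099506437778473), array([4.747e-01, 4.000e-04, 1.097e-01])) (np.int64(41), array([ 0.5017, -0.3022,  0.1238]), np.float64(0.0622), np.float64(-0.0765), np.float64(0.0502)) (np.int64(252), np.float64(-27.44387222679088))
(np.int64(289), ((0.4754839837551117, -0.002994517097249627), 0.022567853331565857), array([ 0.482 , -0.0042,  0.1073])) (np.int64(61), array([ 0.5026, -0.3035,  0.1227]), np.float64(0.0631), np.float64(-0.0772), np.float64(0.0486)) (np.int64(410), np.float64(-27.35556644003363))
```

View pics/s3.png

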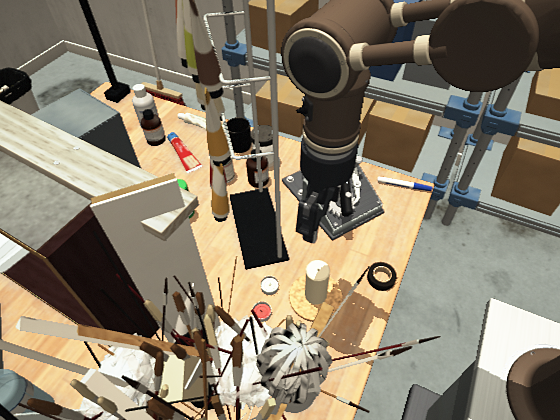

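The candle stands upright on the mat at (317,283), within about 1 mm of the centre; the knob still stands up on the pawl. Now approach the right of the post with shut fingers.

```bash
cat >> h.py <<'E'
F=G-.046*n
def W(u,l,h): return F+u*up+l*left+h*n
E
python3 - <<'E'
from cell import r
from h import *
for p in([.5067,-.3063,.1134],[.506,-.3039,.1153]):
    d=np.array(p)-F; print(d@up,d@left,d@n)
s=r.get_state(); Rt=rot_face(0)
print(W(.063,-.12,.12),W(.063,-.12,.02))
cmd(W(.063,-.12,.14),Rt,s)
E
```

```text
0.06361597616108128 -0.07743857729603441 0.03807192813864306
0.06272828814943816 -0.07577420535022224 0.04058228190255335
[ 0.45430938 -0.32375022  0.18739173] [ 0.49014944 -0.34614557  0.09676095]
row [-0.07, 0.791, 0.085] [-0.0401, 0.1347, 0.1744] | rows 6.4
```

>>> arm_command([
  [1,-0.07,0.15,0,0,0,0],
  [1,-0.07,0.35,0,-0.01,0.03,0.04],
  [1,-0.07,0.791,0.085,-0.0401,0.1347,0.1744],
  [1,-0.07,0.791,0.085,-0.0401,0.1347,0.1744],
  [1,-0.07,0.791,0.085,-0.0401,0.1347,0.1744],
  [1,-0.07,0.791,0.085,-0.0401,0.1347,0.1744],
  [1,-0.07,0.791,0.085,-0.0401,0.1347,0.1744],
  [1,-0.07,0.791,0.085,-0.0401,0.1347,0.1744],
  [1,-0.07,0.791,0.085,-0.0401,0.1347,0.1744],
  [1,-0.07,0.791,0.085,-0.0401,0.1347,0.1744],
])

```text
time: 14.35
position: [0.4463, -0.3175, 0.2036]
ee_rot: [2.844, -0.814, 0.624]
force: [-0.4, 0.1, -0.4]
opening: 0.001
finger_force: 0.0
```

```bash
python3 - <<'E'
from cell import r
from h import *
s=r.get_state(); print(s["position"],s["joint_positions"].round(2)); Rt=rot_face(0)
cmd(W(.063,-.12,.14),Rt,s); cmd(W(.063,-.12,.02),Rt,s)
c=r.read_camera("scene");print(oncand(c))
E
```

```text
[ 0.44632972 -0.31753002  0.20361462] [-0.74 -0.04  2.15  0.14  0.6   1.29]
row [0.006, 0.003, -0.003] [-0.0001, 0.0014, 0.0003] | rows 0.1
row [0.007, 0.003, 0.297] [-0.0001, 0.0014, 0.0003] | rows 2.4
(np.int64(429), ((0.4761974811553955, -0.0016818658914417028), 0.02369239740073681), array([0.4747, 0.001 , 0.1098]))
```

>>> arm_command([
  [1,0.006,0.003,0.1,0,0,0],
  [1,0.006,0.003,0.2,0,0,0],
  [1,0.006,0.003,0.27,0,0,0],
  [1,0.006,0.003,0.295,0,0,0],
  [1,0.006,0.003,0.295,0,0,0],
  [1,0.006,0.003,0.295,0,0,0],
])

```text
time: 15.0
position: [0.4907, -0.3473, 0.0999]
ee_rot: [2.842, -0.813, 0.629]
force: [-0.1, 0.4, 0.4]
opening: -0.003
finger_force: 0.0
```

```bash
python3 - <<'E'
from cell import r
from h import *
s=r.get_state(); print(s["position"],s["force"]); d=s["position"]-F; print(d@up,d@left,d@n)
a,b=r.read_camera("scene"),r.read_camera("top")
print(post(a))
cv2.imwrite("pics/s4.png",cv2.cvtColor(np.hstack([cv2.resize(a["color"][130:250,270:400],(400,369)),cv2.resize(b["color"][190:310,310:440],(400,369))]),cv2.COLOR_RGB2BGR))
E
```

```text
[ 0.49066807 -0.34732147  0.09986255] [-0.08907147  0.38511503  0.43768801]
0.06527416318008611 -0.12072238464847401 0.022361780705728536
(np.int64(46), array([ 0.5025, -0.302 ,  0.1241]), np.float64(0.0628), np.float64(-0.076), np.float64(0.0502))
```

View pics/s4.png

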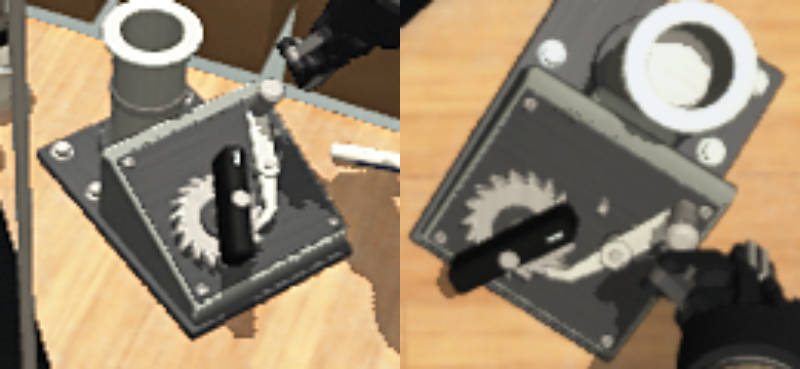

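The shut fingers are beside the post's right side (right view, tips near (670,275), post head (683,235)). Push left.

>>> arm_command([
  [1,0,-0.03,0,0,0,0],
  [1,0,-0.05,0,0,0,0],
  [1,0,-0.065,0,0,0,0],
  [1,0,-0.08,0,0,0,0],
  [1,0,-0.095,0,0,0,0],
  [1,0,-0.11,0,0,0,0],
  [1,0,-0.125,0,0,0,0],
  [1,0,-0.125,0,0,0,0],
  [1,0,-0.125,0,0,0,0],
])

```text
time: 16.0
position: [0.5165, -0.3048, 0.0985]
ee_rot: [2.842, -0.814, 0.626]
force: [0.4, 0.1, -0.4]
opening: -0.002
finger_force: 0.0
```

```bash
python3 - <<'E'
from cell import r
from h import *
s=r.get_state(); d=s["position"]-F; print(d@up,d@left,d@n,s["force"])
for k in("scene","top"):
    c=r.read_camera(k); print(post(c),bar(c))
E
```

```text
0.06414558779640736 -0.07094747735014582 0.02138740672654368 [ 0.36824896  0.14112028 -0.37884767]
(np.int64(10), array([ 0.5188, -0.2732,  0.1231]), np.float64(0.0611), np.float64(-0.0429), np.float64(0.0499)) (np.int64(285), np.float64(-27.750140178926795))
(np.int64(16), array([ 0.5186, -0.2917,  0.1283]), np.float64(0.072), np.float64(-0.0587), np.float64(0.0506)) (np.int64(393), np.float64(-27.24153380364825))
```

>>> arm_command([
  [1,0,0.02,0,0,0,0],
  [1,0,0.05,-0.02,0,0,0],
  [1,0,0.06,-0.12,0,0,0],
  [1,0,0.06,-0.22,0,0,0],
  [1,0,0.06,-0.32,0,0,0],
  [1,0,0.06,-0.37,0,0,0],
  [1,0,0.06,-0.37,0,0,0],
  [1,0,0.06,-0.37,0,0,0],
])

```text
time: 16.9
position: [0.4509, -0.2926, 0.233]
ee_rot: [2.841, -0.815, 0.628]
force: [0.5, 0.4, -0.6]
opening: 0.002
finger_force: 0.0
```

```bash
sed -i 's/(l<-.04)&(l>-.12)/(l<-.02)\&(l>-.12)/' h.py; python3 - <<'E'
from cell import r
from h import *
s=r.get_state(); print(s["position"],s["joint_positions"].round(2))
for k in("scene","top"):
    c=r.read_camera(k); print(post(c),bar(c),oncand(c))
    if k=="scene": cv2.imwrite("pics/s5.png",cv2.cvtColor(cv2.resize(c["color"][130:310,270:400],(520,600))[:600],cv2.COLOR_RGB2BGR))
cmd(GT+.11*n,rot_face(-27.3),s)
E
```

```text
[ 0.45090235 -0.2926397   0.23296887] [-0.69 -0.1   2.15  0.09  0.67  1.38]
(np.int64(47), array([ 0.5227, -0.2706,  0.1244]), np.float64(0.0634), np.float64(-0.0387), np.float64(0.0503)) (np.int64(288), np.float64(-27.645074806139107)) (np.int64(426), ((0.47588402032852173, -0.0015188810648396611), 0.02364213578402996), array([4.746e-01, 2.000e-04, 1.098e-01]))
(np.int64(65), array([ 0.5229, -0.272 ,  0.1234]), np.float64(0.0638), np.float64(-0.0397), np.float64(0.049)) (np.int64(419), np.float64(-28.52950829412708)) (np.int64(479), ((0.47502657771110535, -0.002927616238594055), 0.022915814071893692), array([ 0.4747, -0.0035,  0.1072]))
row [-0.162, -0.239, 0.081] [0.0004, 0.0003, 0.1517] | rows 3.2
```

View pics/s5.png

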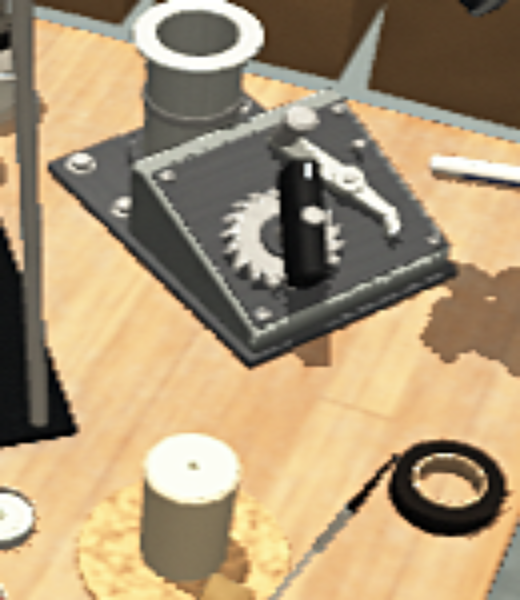

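The pawl has fallen over to the left (post head (300,120), 37 mm over), its nose clear; the knob still stands and the candle is upright. Now to the knob.

>>> arm_command([
  [-1,-0.162,-0.239,0.081,0,0,0.153],
  [-1,-0.162,-0.239,0.081,0,0,0.153],
  [-1,-0.162,-0.239,0.081,0,0,0.153],
  [-1,-0.162,-0.239,0.081,0,0,0.153],
  [-1,-0.162,-0.239,0.081,0,0,0.153],
  [-1,-0.162,-0.239,0.081,0,0,0.153],
  [-1,-0.162,-0.239,0.081,0,0,0.153],
  [-1,-0.162,-0.239,0.081,0,0,0.153],
])

```text
time: 17.8
position: [0.4638, -0.1886, 0.1769]
ee_rot: [2.648, -1.514, 0.674]
force: [-0.3, -0.5, 0.0]
opening: 1.0
finger_force: 0.0
```

```bash
python3 - <<'E'
from cell import r
from h import *
s=r.get_state(); print(s["position"],s["joint_positions"].round(2),s["opening"]); cmd(GT+.003*n,rot_face(-27.6),s)
E
```

```text
[ 0.46383843 -0.18855498  0.17685199] [-0.44 -0.09  2.27 -0.1   0.53  2.24] 0.9997636589345413
row [-0.002, 0.0, 0.268] [0.0004, 0.0, 0.0005] | rows 2.1
```

>>> arm_command([
  [-1,-0.002,0,0.09,0,0,0],
  [-1,-0.002,0,0.16,0,0,0],
  [-1,-0.002,0,0.22,0,0,0],
  [-1,-0.002,0,0.26,0,0,0],
  [-1,-0.002,0,0.268,0,0,0],
  [1,-0.002,0,0.268,0,0,0],
  [1,-0.002,0,0.268,0,0,0],
  [1,-0.002,0,0.268,0,0,0],
  [1,-0.002,0,0.268,0,0,0],
  [1,-0.002,0,0.268,0,0,0],
  [1,-0.002,0,0.268,0,0,0],
])

```text
time: 18.9
position: [0.5004, -0.2116, 0.0796]
ee_rot: [2.647, -1.513, 0.672]
force: [-8.8, -3.2, 8.4]
opening: 0.202
finger_force: 58.1
```

>>> arm_command([
  [1,0,0,0,0,0,-0.04],
  [1,0,0,0,0,0,-0.08],
  [1,0,0,0,0,0,-0.12],
  [1,0,0,0,0,0,-0.16],
  [1,0,0,0,0,0,-0.2],
  [1,0,0,0,0,0,-0.24],
  [1,0,0,0,0,0,-0.27],
  [1,0,0,0,0,0,-0.3],
  [1,0,0,0,0,0,-0.315],
  [1,0,0,0,0,0,-0.315],
])

```text
time: 19.9
position: [0.5001, -0.212, 0.0796]
ee_rot: [2.868, -0.069, 0.542]
force: [-9.0, -5.4, 7.6]
opening: 0.201
finger_force: 58.3
```

```bash
python3 - <<'E'
from cell import r
from h import *
s=r.get_state(); print(s["position"],s["force"],s["wrist_torque"],s["opening"])
x=R.from_rotvec(s["ee_rot"]).as_matrix()[:,0]; print("tool ang",np.degrees(np.arctan2(x@left,x@up)))
for k in("scene","top"):
    c=r.read_camera(k); print(post(c),bar(c))
E
```

```text
[ 0.50013259 -0.21196003  0.07962567] [-8.97668632 -5.40362384  7.63975207] [-1.0409967   1.05807378 -0.56148642] 0.2005613999535448
tool ang 29.28716315953888
(np.int64(48), array([ 0.5228, -0.2702,  0.1242]), np.float64(0.0632), np.float64(-0.0383), np.float64(0.0502)) (np.int64(205), np.float64(28.825610022729798))
(np.int64(69), array([ 0.522 , -0.2718,  0.1226]), np.float64(0.0627), np.float64(-0.04), np.float64(0.0486)) (np.int64(261), np.float64(23.045203783655747))
```

>>> arm_command([
  [1,0,0,0,0,0,-0.008],
  [1,0,0,0,0,0,-0.015],
  [1,0,0,0,0,0,-0.022],
  [1,0,0,0,0,0,-0.022],
  [1,0,0,0,0,0,-0.022],
])

```text
time: 20.5
position: [0.5001, -0.212, 0.0796]
ee_rot: [2.86, 0.021, 0.53]
force: [-9.7, -4.4, 8.6]
opening: 0.2
finger_force: 60.8
```

```bash
python3 - <<'E'
from cell import r
from h import *
s=r.get_state(); print(s["wrist_torque"],s["wrist_torque"]@n)
x=R.from_rotvec(s["ee_rot"]).as_matrix()[:,0]; print("tool ang",np.degrees(np.arctan2(x@left,x@up)))
E
```

```text
[-0.73189754  0.84907108 -1.37672668] -0.7952730996186372
tool ang 32.87124976774994
```

The moment about the axis rose from 0.1 to 0.8 N m, so the stop is reached. Release and retreat.

>>> arm_command([
  [0,0,0,0,0,0,0],
  [0,0,0,0,0,0,0],
  [0,0,0,0,0,0,0],
  [0,0,0,0,0,0,0],
  [0,0,0,-0.06,0,0,0],
  [0,0,0,-0.15,0,0,0],
  [0,0,0,-0.25,0,0,0],
  [0,0,0,-0.37,0,0,0],
  [0,0,0,-0.5,0,0,0],
  [0,0,0,-0.5,0,0,0],
  [0,0,0,-0.5,0,0,0],
])

```text
time: 21.6
position: [0.4308, -0.1661, 0.2627]
ee_rot: [2.856, 0.029, 0.538]
force: [0.2, 0.4, 0.2]
opening: 0.501
finger_force: 0.0
```

```bash
python3 - <<'E'
from cell import r
from h import *
print(r.get_state()["position"])
for k in("scene","top"):
    c=r.read_camera(k); o=dict(np.load(k+"0.npz")); print(post(c),"bar now",bar(c),"bar start",bar(o),oncand(c))
    C=P(c); b=np.hypot(C[...,0]-.603,C[...,1]+.307)<.012; print("bore z",np.median(C[b],0))
E
```

```text
[ 0.43082943 -0.16609218  0.26269515]
(np.int64(48), array([ 0.523 , -0.2707,  0.1241]), np.float64(0.0636), np.float64(-0.0386), np.float64(0.0499)) bar now (np.int64(303), np.float64(31.999695652864773)) bar start (np.int64(315), np.float64(31.614931210286706)) (np.int64(429), ((0.4759635627269745, -0.0022002700716257095), 0.023821471258997917), array([0.4746, 0.0007, 0.1099]))
bore z [nan nan nan]
(np.int64(61), array([ 0.523 , -0.2728,  0.1235]), np.float64(0.0643), np.float64(-0.0404), np.float64(0.0489)) bar now (np.int64(397), np.float64(31.791778348893022)) bar start (np.int64(397), np.float64(31.731319176350866)) (np.int64(478), ((0.4743499755859375, -0.002827724674716592), 0.023055659607052803), array([ 0.4747, -0.0035,  0.1074]))
bore z [ 0.6025664  -0.3071467   0.08400775]
  return _methods._mean(a, axis=axis, dtype=dtype,
  ret = um.true_divide(
```

```bash
python3 - <<'E'
from cell import r
from h import *
c=r.read_camera("top"); C=P(c); b=np.hypot(C[...,0]-.603,C[...,1]+.307)<.024; z=C[...,2]
print(np.percentile(z[b],[0,10,25,50,75,90,100]).round(3), b.sum())
u,v=map(int,proj(c,[.603,-.307,.1])); print(u,v); print((z[v-12:v+13:3,u-12:u+13:3]*1000).round())
cv2.imwrite("pics/t6.png",cv2.cvtColor(cv2.resize(c["color"][170:310,310:450],(600,600)),cv2.COLOR_RGB2BGR))
E
```

```text
[0.08  0.082 0.083 0.084 0.085 0.086 0.139] 388
399 211
[[140. 138. 138. 139.  85.  90. 103. 117. 133.]
 [140. 137. 138.  83.  85.  83.  82.  93. 114.]
 [139. 139.  85.  87.  84.  83.  86.  82. 100.]
 [141. 140.  86.  86.  88.  85.  87.  84.  86.]
 [140. 140.  84.  82.  85.  86.  85.  85.  83.]
 [140. 140.  85.  86.  85.  84.  83.  86.  85.]
 [139. 141.  87.  83.  81.  85.  84.  84.  88.]
 [136. 138. 139.  85.  83.  86.  83.  86.  99.]
 [139. 140. 142. 141.  84.  85.  82. 107. 133.]]
```

View pics/t6.png

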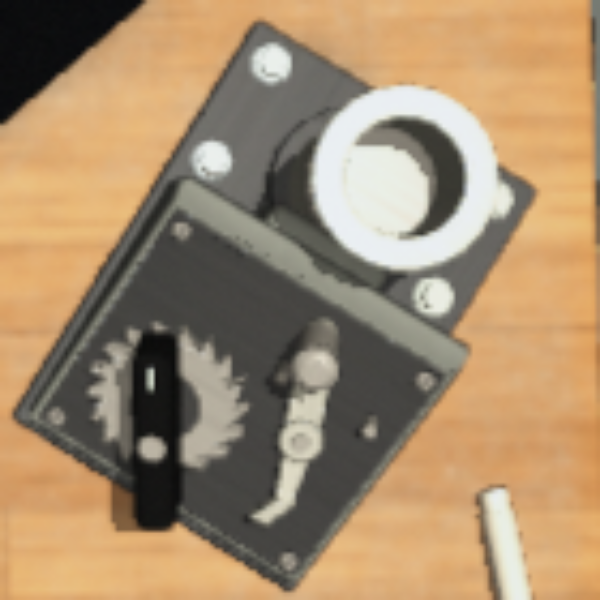

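The picture shows the bar back at its start angle and the pawl clear. But the bore surface reads 0.084, which would put the piston still up; I check whether it is descending.

>>> arm_command([
  [0,0,0,0,0,0,0],
  [0,0,0,0,0,0,0],
  [0,0,0,0,0,0,0],
  [0,0,0,0,0,0,0],
  [0,0,0,0,0,0,0],
])

```text
time: 22.25
position: [0.4299, -0.1661, 0.2599]
ee_rot: [2.86, 0.028, 0.531]
force: [0.7, 0.8, 0.5]
opening: 0.496
finger_force: 0.0
```

```bash
python3 - <<'E'
from cell import r
from h import *
for k in("top","scene"):
    c=r.read_camera(k); C=P(c); z=C[...,2]
    b=np.hypot(C[...,0]-.603,C[...,1]+.307)<.024
    print(k,np.percentile(z[b],[0,10,50,90]).round(4) if b.sum() else 0,b.sum(),bar(c))
    # lit-disk edges: ray at the disk pixels, colours
    u,v=map(int,proj(c,[.603,-.307,.07])); print(c["color"][v-10:v+11:2,u].tolist())
E
```

```text
top [0.0794 0.0823 0.0843 0.0865] 387 (np.int64(395), np.float64(31.841601932983966))
[[134, 129, 119], [226, 230, 223], [234, 238, 232], [234, 239, 233], [234, 238, 231], [234, 239, 233], [234, 238, 229], [234, 238, 232], [234, 239, 232], [234, 238, 229], [234, 236, 224]]
scene [0.0997 0.1042 0.1215 0.1412] 22 (np.int64(311), np.float64(31.874303258930535))
[[132, 135, 126], [98, 99, 90], [101, 100, 92], [100, 98, 90], [101, 99, 91], [101, 100, 91], [99, 99, 89], [148, 143, 134], [80, 76, 72], [101, 100, 91], [88, 87, 79]]
```

```bash
python3 - <<'E'
from cell import r
from h import *
a=cv2.imread("pics/s4.png")[:,400:]; a=cv2.resize(a,(130,120),interpolation=cv2.INTER_AREA)
b=cv2.cvtColor(r.read_camera("top")["color"],cv2.COLOR_RGB2BGR)[190:310,310:440]
for v in(14,18,22,26,30):
    print(v,a[v,66:118:2].max(-1).tolist());print("  ",b[v,66:118:2].max(-1).tolist())
E
```

```text
14 [104, 119, 95, 68, 207, 246, 245, 242, 234, 224, 224, 224, 223, 157, 146, 135, 103, 62, 63, 63, 138, 240, 245, 242, 230, 228]
   [104, 115, 92, 55, 215, 242, 242, 238, 232, 230, 230, 229, 230, 133, 130, 129, 108, 58, 59, 60, 129, 240, 242, 238, 226, 225]
18 [72, 59, 62, 132, 240, 246, 244, 236, 241, 242, 242, 242, 242, 242, 241, 232, 147, 113, 62, 60, 62, 165, 241, 244, 240, 184]
   [62, 56, 59, 127, 242, 242, 242, 233, 239, 238, 239, 239, 239, 238, 236, 232, 130, 116, 58, 58, 57, 160, 235, 240, 238, 169]
22 [55, 62, 62, 155, 243, 246, 245, 235, 242, 242, 241, 242, 243, 241, 240, 242, 239, 199, 66, 60, 60, 144, 241, 245, 241, 194]
   [53, 59, 57, 154, 242, 242, 242, 228, 239, 238, 238, 238, 238, 238, 237, 235, 234, 131, 57, 58, 58, 134, 238, 241, 238, 188]
26 [53, 63, 61, 101, 232, 246, 246, 241, 242, 242, 242, 242, 241, 239, 240, 241, 238, 155, 61, 59, 69, 213, 245, 242, 241, 239]
   [52, 59, 58, 90, 239, 242, 242, 237, 239, 239, 237, 236, 238, 238, 235, 234, 236, 122, 56, 57, 56, 222, 242, 238, 237, 235]
30 [94, 80, 61, 62, 138, 241, 246, 246, 241, 240, 241, 240, 241, 241, 241, 238, 201, 72, 65, 91, 220, 244, 243, 241, 192, 179]
   [91, 76, 55, 57, 131, 243, 243, 242, 238, 236, 238, 238, 238, 235, 234, 234, 220, 61, 62, 73, 232, 241, 239, 239, 182, 172]
```

The disc in the bore looks the same as when the knob was up. Before handing in, I test the gearing: grip the knob again, turn it up half a rad with the pawl clear, look, then turn back.

>>> arm_command([
  [0,0,0,0.12,0,0,0],
  [0,0,0,0.24,0,0,0],
  [0,0,0,0.35,0,0,0],
  [0,0,0,0.43,0,0,0],
  [0,0,0,0.48,0,0,0],
  [0,0,0,0.5,0,0,0],
  [0,0,0,0.5,0,0,0],
  [1,0,0,0.5,0,0,0],
  [1,0,0,0.5,0,0,0],
  [1,0,0,0.5,0,0,0],
  [1,0,0,0.5,0,0,0],
])

```text
time: 23.5
position: [0.5019, -0.2118, 0.0807]
ee_rot: [2.857, 0.023, 0.536]
force: [-1.6, -4.7, 1.8]
opening: 0.198
finger_force: 58.7
```

>>> arm_command([
  [1,0,0,0,0,0,0.04],
  [1,0,0,0,0,0,0.08],
  [1,0,0,0,0,0,0.12],
  [1,0,0,0,0,0,0.16],
  [1,0,0,0,0,0,0.16],
  [1,0,0,0,0,0,0.16],
])

```text
time: 24.1
position: [0.5018, -0.2125, 0.0808]
ee_rot: [2.854, -0.702, 0.62]
force: [-4.0, -8.5, 2.3]
opening: 0.196
finger_force: 58.9
```

```bash
cat >> h.py <<'E'
def pis(c):
    C=P(c); b=np.hypot(C[...,0]-.603,C[...,1]+.307)<.024; return np.percentile(C[b][:,2],[5,25,50,75,90]).round(4),b.sum()
E
python3 - <<'E'
from cell import r
from h import *
s=r.get_state(); print(s["wrist_torque"]@n,s["opening"])
x=R.from_rotvec(s["ee_rot"]).as_matrix()[:,0]; print("tool ang",np.degrees(np.arctan2(x@left,x@up)))
c=r.read_camera("top"); print(pis(c),bar(c),post(c))
E
```

```text
-0.06071219884484136 0.1956643340995891
tool ang 4.398356594087842
(array([0.082 , 0.0834, 0.0844, 0.0855, 0.0865]), np.int64(392)) (np.int64(251), np.float64(8.306445838774856)) (np.int64(63), array([ 0.522 , -0.2712,  0.123 ]), np.float64(0.0626), np.float64(-0.0396), np.float64(0.0491))
```

>>> arm_command([
  [1,0,0,0,0,0,0.04],
  [1,0,0,0,0,0,0.08],
  [1,0,0,0,0,0,0.12],
  [1,0,0,0,0,0,0.16],
  [1,0,0,0,0,0,0.2],
  [1,0,0,0,0,0,0.23],
  [1,0,0,0,0,0,0.24],
  [1,0,0,0,0,0,0.24],
  [1,0,0,0,0,0,0.24],
])

```text
time: 25.05
position: [0.501, -0.2132, 0.0806]
ee_rot: [-2.482, 1.765, -0.675]
force: [-7.5, -12.2, 2.9]
opening: 0.201
finger_force: 59.1
```

```bash
python3 - <<'E'
from cell import r
from h import *
s=r.get_state(); print(s["wrist_torque"]@n,s["opening"])
x=R.from_rotvec(s["ee_rot"]).as_matrix()[:,0]; print("tool ang",np.degrees(np.arctan2(x@left,x@up)))
c=r.read_camera("top"); print(pis(c),bar(c),post(c))
E
```

```text
-0.0010413788277544578 0.2007055799390045
tool ang -38.785885723092214
(array([0.0913, 0.0928, 0.0939, 0.0951, 0.0961]), np.int64(410)) (np.int64(234), np.float64(-42.62120447451628)) (np.int64(63), array([ 0.5221, -0.272 ,  0.1227]), np.float64(0.0629), np.float64(-0.0402), np.float64(0.0487))
```

```bash
python3 - <<'E'
from cell import r
from h import *
c=r.read_camera("top"); u,v=map(int,proj(c,[.603,-.307,.07])); print(c["color"][v-10:v+11:2,u].tolist())
b=c["color"][190:310,310:440]
for y in(14,18,22,26,30): print(b[y,66:118:2].max(-1).tolist())
s=dict(np.load("top0.npz"))
cv2.imwrite("pics/t7.png",cv2.cvtColor(cv2.resize(c["color"][185:240,375:435],(720,600),interpolation=cv2.INTER_CUBIC),cv2.COLOR_RGB2BGR))
E
```

```text
[[138, 133, 122], [237, 241, 236], [237, 241, 234], [237, 241, 235], [237, 241, 233], [236, 240, 232], [237, 241, 236], [237, 241, 233], [237, 240, 230], [236, 241, 232], [236, 239, 228]]
[108, 117, 96, 57, 219, 244, 244, 241, 237, 241, 241, 241, 241, 239, 230, 135, 115, 61, 62, 61, 133, 243, 243, 241, 229, 228]
[64, 60, 59, 132, 244, 244, 244, 235, 241, 241, 241, 241, 241, 241, 240, 238, 224, 122, 60, 59, 59, 164, 238, 242, 241, 174]
[54, 61, 59, 158, 244, 244, 244, 231, 241, 241, 239, 240, 241, 240, 239, 239, 240, 237, 59, 59, 60, 138, 241, 244, 241, 192]
[53, 61, 59, 94, 241, 244, 244, 240, 241, 241, 241, 241, 241, 236, 237, 239, 238, 220, 57, 58, 58, 226, 244, 241, 239, 237]
[95, 78, 56, 58, 134, 244, 244, 245, 240, 238, 240, 238, 238, 239, 240, 239, 220, 64, 65, 75, 234, 243, 242, 240, 186, 175]
```

>>> arm_command([
  [1,0,0,0,0,0,-0.04],
  [1,0,0,0,0,0,-0.08],
  [1,0,0,0,0,0,-0.12],
  [1,0,0,0,0,0,-0.16],
  [1,0,0,0,0,0,-0.2],
  [1,0,0,0,0,0,-0.24],
  [1,0,0,0,0,0,-0.28],
  [1,0,0,0,0,0,-0.32],
  [1,0,0,0,0,0,-0.35],
  [1,0,0,0,0,0,-0.37],
  [1,0,0,0,0,0,-0.37],
])

```text
time: 26.25
position: [0.5019, -0.2119, 0.0807]
ee_rot: [2.869, -0.103, 0.552]
force: [-3.2, -5.1, 2.0]
opening: 0.2
finger_force: 58.9
```

```bash
python3 - <<'E'
from cell import r
from h import *
s=r.get_state(); print(s["wrist_torque"]@n,s["opening"])
x=R.from_rotvec(s["ee_rot"]).as_matrix()[:,0]; print("tool ang",np.degrees(np.arctan2(x@left,x@up)))
c=r.read_camera("top"); print(pis(c))
E
```

```text
0.0864185677523624 0.20002664320802202
tool ang 27.899493406531658
(array([0.0819, 0.0834, 0.0844, 0.0853, 0.0864]), np.int64(385))
```

The disc follows the knob above about 0.93 rad (0.0939 at 1.235) and always reads exactly 0.0844 below that, with no extra moment on the knob. The candle's foot started at 0.052, so nothing solid can be there: what shows is a fixed floor face, and the gearing works. I turn fully to the stop and release.

>>> arm_command([
  [1,0,0,0,0,0,-0.012],
  [1,0,0,0,0,0,-0.022],
  [1,0,0,0,0,0,-0.03],
  [1,0,0,0,0,0,-0.03],
  [1,0,0,0,0,0,-0.03],
])

```text
time: 26.8
position: [0.5019, -0.2119, 0.0807]
ee_rot: [2.857, 0.023, 0.535]
force: [-2.6, -4.4, 2.2]
opening: 0.196
finger_force: 61.6
```

```bash
python3 - <<'E'
from cell import r
from h import *
s=r.get_state(); print(s["wrist_torque"]@n)
x=R.from_rotvec(s["ee_rot"]).as_matrix()[:,0]; print("tool ang",np.degrees(np.arctan2(x@left,x@up)))
E
```

```text
-0.6878774538939219
tool ang 32.94686435675521
```

>>> arm_command([
  [0,0,0,0,0,0,0],
  [0,0,0,0,0,0,0],
  [0,0,0,0,0,0,0],
  [0,0,0,0,0,0,0],
  [0,0,0,-0.06,0,0,0],
  [0,0,0,-0.15,0,0,0],
  [0,0,0,-0.25,0,0,0],
  [0,0,0,-0.37,0,0,0],
  [0,0,0,-0.5,0,0,0],
  [0,0,0,-0.5,0,0,0],
  [0,0,0,-0.5,0,0,0],
  [0,0,0,-0.5,0,0,0],
])

```text
time: 28.0
position: [0.4292, -0.1657, 0.2588]
ee_rot: [2.861, 0.029, 0.529]
force: [-1.0, 0.1, 0.8]
opening: 0.498
finger_force: 0.0
```

```bash
python3 - <<'E'
from cell import r
from h import *
print(r.get_state()["force"])
ok=[]
for k in("scene","top"):
    c=r.read_camera(k); print(post(c),"bar",bar(c),oncand(c)); ok.append(bar(c)[1]>29.5)
if all(ok): print(r.close_job())
E
```

```text
[-0.96454287  0.10451567  0.77793622]
(np.int64(47), array([ 0.5228, -0.2708,  0.1242]), np.float64(0.0635), np.float64(-0.0388), np.float64(0.05)) bar (np.int64(307), np.float64(31.73042441354081)) (np.int64(427), ((0.47542428970336914, -0.0016468606190755963), 0.023775016888976097), array([0.4746, 0.0006, 0.1097]))
(np.int64(55), array([ 0.5225, -0.2724,  0.1233]), np.float64(0.0637), np.float64(-0.0403), np.float64(0.0489)) bar (np.int64(401), np.float64(31.65452737434685)) (np.int64(476), ((0.47471585869789124, -0.0028815369587391615), 0.0228736512362957), array([ 0.4746, -0.0035,  0.1073]))
the job is handed in; nothing more can be done
None
```

The job is handed in at about 28 s: candle upright on the mat, pawl flipped clear and the knob back at its stop, but I inferred rather than saw that the piston is fully down, because the bore face stayed at 0.084 m, and no verdict came back.

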